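# Clear a carton jammed across a dispensing chute

## Robot

A 6-joint arm with a two-finger parallel gripper is mounted at the origin on the work surface. World frame = base frame: x ahead of the robot, y to its left, z up, the work surface at z = 0. Lengths are in m, angles in rad, forces in N, time in s.
With the tool pointing down it reaches from about 0.275 to 0.775 m from the base axis. Payload 14.6 kg.
Tool frame: the origin (TCP) lies on the centre line of the jaws, within the pads' length; the fingertips stand 19 mm ahead of it and the grasp point (between the pads) is the TCP; z points along the fingers, y is the direction in which the jaws open and shut (so a half turn about z gives the same grasp; the last joint's range is limited). The gripper opens to 85 mm and grips with 20 to 120 N. Pads are 22 mm wide; open, the fingers measure 114 mm over their backs; the gripper's body (76 mm by 85 mm) begins 54 mm behind the grasp point. The pads swing forward as they close: fully open they stand 13 mm farther back than shut.
Start: joints at [-1.433, 0.263, -0.048, 1.259, 0, 1.415], TCP at [0.152, -0.503, 0.25] pointing down, gripper open.
Joint ranges: [-2.65, 2.65], [-0.89, 1.7], [-1.18, 1.37], [-2.13, 2.11], [-1.35, 1.29], [-3.14, 3.14]. Speed limits (rad/s): [1.89, 1.89, 2.57, 2.79, 3.14, 3.14].

## Interface

Orientations are given as a unit quaternion [x, y, z, w].
In Python, from bench import env, viewer gives the robot as it stands.
- The arm moves only by the shell command python3 -m pendant 'ROWS' [FORCE]. ROWS is JSON, a list of rows, each a list of 7 numbers: the shift along the tool's x, y, z in cm, then the turn, a rotation vector about the tool's x, y, z in degrees, then the gripper command: -1 is fully open, 1 is shut, values between are in proportion. A call has exactly 8 rows; each row is the pose to reach, as a shift and turn from the pose commanded when the call began, along the tool's axes at that moment; what a row does not reach only later rows make up. A row lasts 1/8 s, in which the tool goes at most 62.5 mm and 10.7 degrees, less where a joint would pass 70% of its speed; a pose out of reach is approached as far as the arm can. A call with a gripper value outside its range is refused whole. The fingers move at their own pace and stop on an object; FORCE is the grip in N (left out, the last holds). Time passes only in rows, so rows that repeat a pose let the fingers close, or fill a call up. It gives the time, the measured TCP pose, the force and the opening at its end, in the units of the state.
- env.state(): the state, without advancing time (a new reading comes with each control period).
- viewer.get_image(name): name is "side" or "top" or "wrist"; returns the picture (420x560x3 uint8, red, green, blue); there is no depth.
- viewer.calibration(name): a dict with "K" (3x3 intrinsics, pixels), "rvec" (rotation vector, rad) and "tvec" (3), from world to camera coordinates, as OpenCV has them. Camera axes: x right, y down, z forward; pixel columns grow to the right and rows downward; lengths in m; the calibration is good to about 2 mm. A picture is of the moment at which its call begins: read the wrist's pose just before it. calibration takes no time and is no camera call; for the wrist camera it gives the pose at the moment of the call.
- env.finish_job(): hands the job in, once; it reports no verdict.
The state is a dict: "clock": time; "joint_positions": joint angles; "dq": joint speeds; "tau": joint torques, N m; "eef_pos": TCP position; "orientation": TCP orientation; "contact_force": force on the tool from outside, world axes, zero at the start; "moment": the same for the moment, N m; "opening": opening from 0.0 (shut) to 1.0 (fully open).
Only numpy, scipy, OpenCV 4.12 (cv2) and the standard library are available. Lean on these libraries where they do the work, as an engineer would, in place of code of your own. Each camera call takes 0.05 s, during which the arm holds its last target.

## Task

A medicine carton has turned crosswise and jammed in the neck of the sloping feed chute, its two ends caught under the side lips. Push it back up the chute until it lies clear of the lips in the open hopper, then lift it out and lay it flat in the empty shallow tray, setting it down rather than dropping it. Leave the identical carton that lies on the bench where it is.

Things in the scene. Friction and masses are not known exactly. Their poses are not given: they have to be found in the camera images.
- chute: Fixed grey chute. Origin on the bench; x level, uphill; y across. Floor rises 12 deg: height 0.090 + 0.2126 x (m). In mm: lane 76 mm wide inside, x -200 to -70; 45 deg shoulders to a hopper 150 wide, x -30 to 165. Walls 4 thick, 41 above floor. Flat side lips over the shoulders, x -75 to -8, 38 to 42 above floor; a 76 wide slot between them, in line with the lane, is open above.
- carton_mid (a point): Centre of the jammed carton, a rigid white box with plain grey band, 40 (x) by 120 (y) by 32 mm (z), 90 g. It lies flat on the sloping floor, long side across the chute (within 5 deg), centre near chute x = -23 mm, ends under the lips, middle seen in the slot. Its x axis points uphill. Friction holds it where it is pushed. Clear of the lips when its centre is past x = +20 mm.
- tray: Empty shallow blue tray, fixed, open-topped, 210 mm (x) by 150 mm (y), 35 mm high, walls and floor 4 mm. Origin at the middle of its underside, on the bench.
- spare_mid (a point): Centre of an identical loose carton, 40 x 120 x 32 mm, lying flat on the bench beyond the chute. Not to be moved.

How it is judged:
On the way:
1. the carton has been pushed up the chute and lies on its floor clear of the lips (x of carton_mid in the frame of chute between 0.02 and 0.15 m and z of carton_mid in the frame of chute below 0.15 m and contact force between carton and chute above 0.1 N), for 0.2 s.
At the end, for the whole second after the job is handed in: The carton from the chute lies at rest inside the shallow tray, flat on its floor within 10 degrees and the right way up, released; the carton on the bench is within 20 mm of where it was (x of carton_mid in the frame of tray between -0.1 and 0.1 m and y of carton_mid in the frame of tray between -0.07 and 0.07 m and z of carton_mid in the frame of tray below 0.028 m and angle between carton_mid's own z axis and vertical below 0.17 rad and linear speed of carton below 0.02 m/s and distance of spare_mid from where it was at the start of the episode below 0.02 m); the robot touches nothing.
It fails at once if the carton is dropped or thrown (faster than 0.9 m/s with no finger on it, a fall of some 40 mm) (linear speed of carton above 0.9 m/s and contact force between the fingers and carton below 0.1 N).
It fails at once if the carton on the bench is moved more than 20 mm (distance of spare_mid from where it was at the start of the episode above 0.02 m).
It also fails if it takes over 56 s, if anything falls off the work surface, if the arm or the gripper's body presses on something with over 40 N, if the wrist force passes 120 N, or if a joint passes its speed limit or range.

## Working session

There is one attempt and no reset: what is moved stays moved. The work goes in short steps, Python scripts to look and compute and a shell command to move; the robot and the scene stay as the last step left them, time stands still between calls to the robot, and variables do not carry over. Pictures are saved under pics/ and viewed, and the job is handed in when it is done.

```bash
mkdir -p pics; ls; python3 - <<'E'
from bench import env, viewer
import cv2
print(env.state())
for n in ["side","top","wrist"]:
    c=viewer.calibration(n); print(n,c)
    im=viewer.get_image(n); cv2.imwrite(f"pics/{n}0.png",im[:,:,::-1])
E
```

```text
pics
{'clock': 0.0, 'joint_positions': array([-1.43329138e+00,  2.63529094e-01, -4.88874698e-02,  1.25936290e+00,
        1.40222722e-05,  1.41547740e+00]), 'dq': array([ 0.00058012,  0.00109194, -0.00018305,  0.00246752,  0.00183155,
        0.0005451 ]), 'tau': array([-4.08238324e-03, -6.37614441e+01,  3.84559608e+01,  1.38150519e-02,
       -2.98733212e-04,  4.37130694e-06]), 'eef_pos': array([ 0.15150407, -0.5024387 ,  0.24984003]), 'orientation': array([ 9.89300787e-01,  1.45889383e-01,  1.13892128e-05, -4.91488420e-04]), 'contact_force': array([ 0.71363416,  0.28080512, -0.03750424]), 'moment': array([-0.000787  , -0.03704359,  0.02682887]), 'opening': 0.9998622764660051}
side {'K': array([[461.70185328,   0.        , 272.9567451 ],
       [  0.        , 461.70185328, 207.33514041],
       [  0.        ,   0.        ,   1.        ]]), 'rvec': array([ 2.31942494, -0.08077712,  0.03259942]), 'tvec': array([-0.62968227,  0.17691376,  0.74973869])}
top {'K': array([[396.30275932,   0.        , 275.93481169],
       [  0.        , 396.30275932, 212.71901606],
       [  0.        ,   0.        ,   1.        ]]), 'rvec': array([ 2.21169058, -2.14952526,  0.13816579]), 'tvec': array([0.06608727, 0.62968895, 0.721932  ])}
wrist {'K': array([[309.31631064,   0.        , 280.05532587],
       [  0.        , 309.31631064, 211.26191034],
       [  0.        ,   0.        ,   1.        ]]), 'rvec': array([-2.30743294,  1.71443446,  0.27664476]), 'tvec': array([-0.52349752, -0.04132001,  0.38032912])}
```

View pics/side0.png

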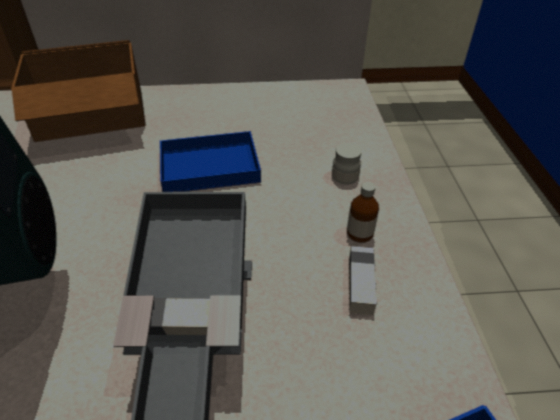

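View pics/top0.png

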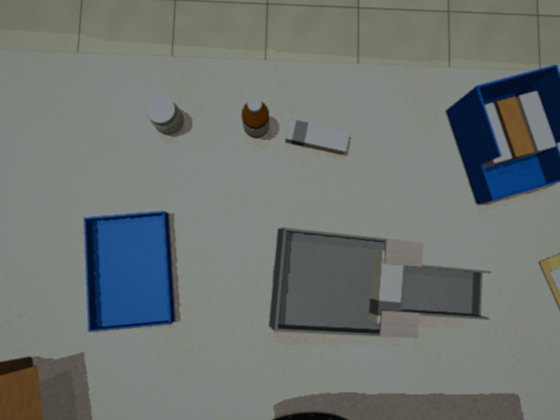

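View pics/wrist0.png

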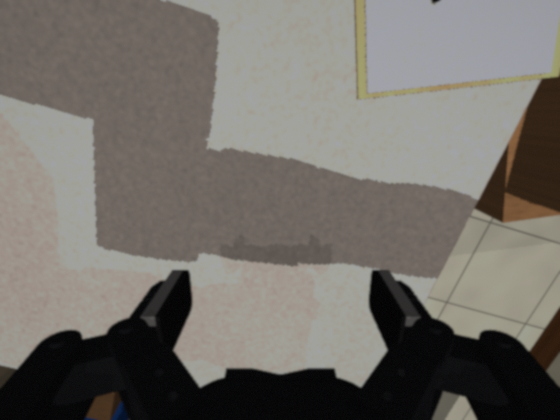

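The top view has +y to the left and +x up, so uphill is about +y. The chute spans px 272–490 and the shallow blue tray sits at (130, 270). The spare carton is at (318, 136) and the jammed carton at (390, 283). I'll enlarge the crops to read the corners.

```bash
python3 - <<'E'
import cv2
t=cv2.imread("pics/top0.png"); s=cv2.imread("pics/side0.png")
def crop(im,x,y,w,h,k,n):
    c=cv2.resize(im[y:y+h,x:x+w],None,fx=k,fy=k,interpolation=cv2.INTER_CUBIC)
    c=cv2.convertScaleAbs(c,alpha=1.5)
    for i in range(0,w,20): cv2.putText(c,str(x+i),(i*k,10),0,.35,(0,255,255)); cv2.line(c,(i*k,12),(i*k,18),(0,255,255))
    for i in range(0,h,20): cv2.putText(c,str(y+i),(0,i*k+4),0,.35,(0,255,255))
    cv2.imwrite(n,c)
crop(t,265,220,130,120,5,"pics/t1.png"); crop(t,370,220,130,120,5,"pics/t2.png"); crop(t,78,200,110,140,4,"pics/t3.png"); crop(s,105,180,160,150,4,"pics/s1.png"); crop(s,150,120,130,80,5,"pics/s2.png")
E
```

```text
(no output)
```

View pics/t1.png

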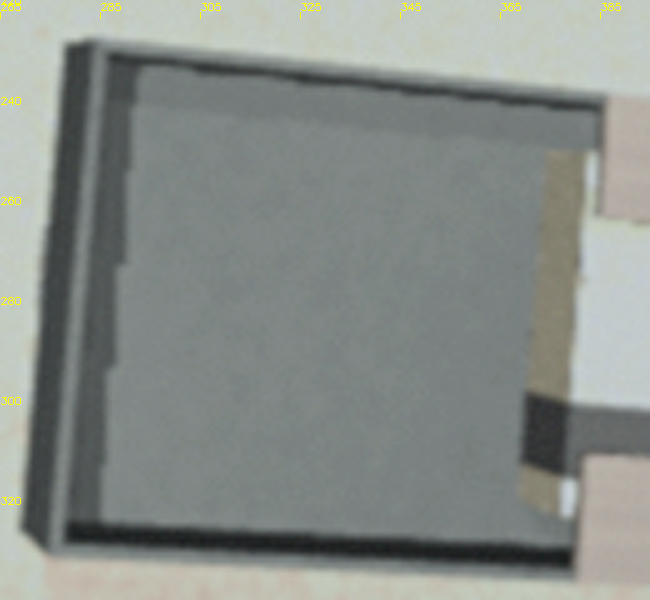

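View pics/t2.png

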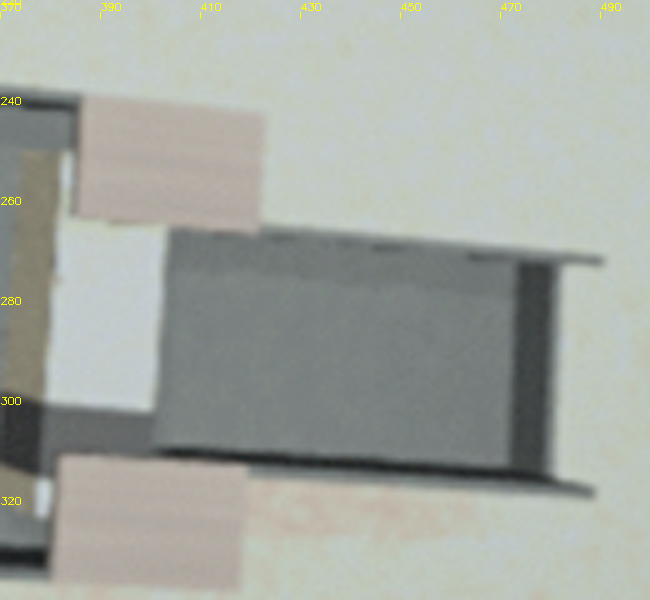

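View pics/t3.png

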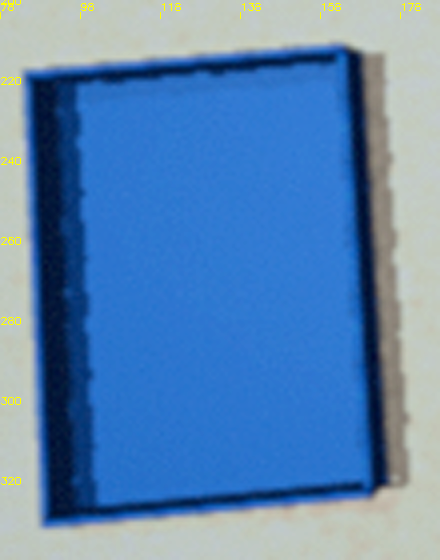

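View pics/s1.png

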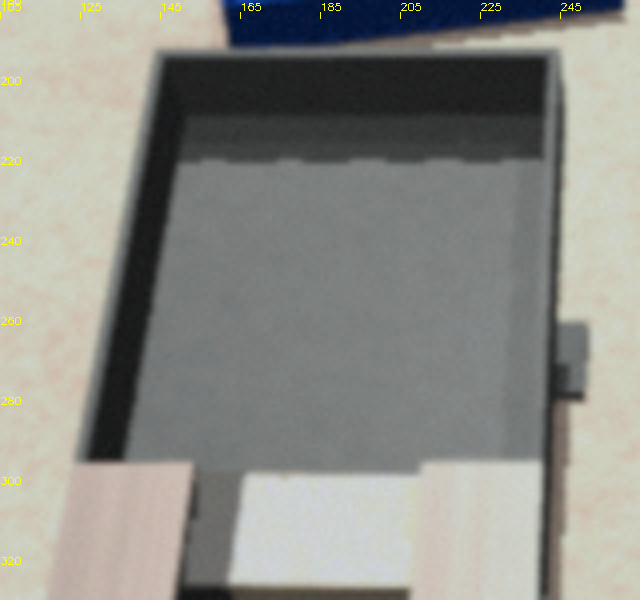

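View pics/s2.png

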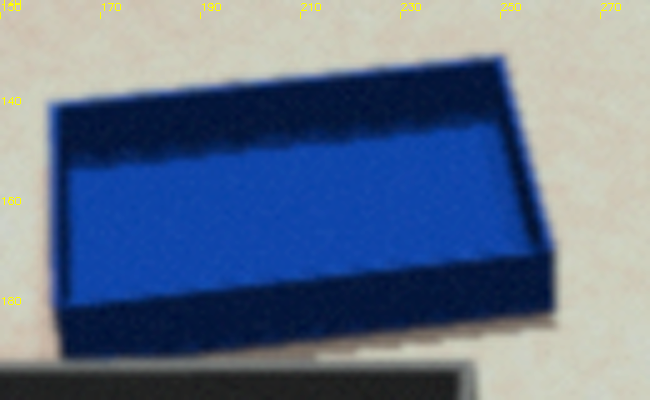

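```bash
cat > h.py <<'E'
import numpy as np, cv2
from scipy.optimize import least_squares
from scipy.spatial.transform import Rotation as R
from bench import env, viewer
C={n:viewer.calibration(n) for n in ("top","side")}
def proj(P,n):
    c=C[n]; return cv2.projectPoints(np.asarray(P,float).reshape(-1,3),c["rvec"],c["tvec"],c["K"],None)[0][:,0]
def ray_z(uv,z,n):
    c=viewer.calibration(n) if n=="wrist" else C[n]
    Rm=cv2.Rodrigues(c["rvec"])[0]; d=Rm.T@np.linalg.inv(c["K"])@[uv[0],uv[1],1]; o=-Rm.T@c["tvec"]
    return o+d*(z-o[2])/d[2]
a=np.radians(12)
def ch(x,y,h): # h above floor, normal to floor at chute x (mm)
    return np.array([x-h*np.sin(a)*0, y, 90+.2126*x+h/np.cos(a)*1.0])/1000
def tow(P,p):
    P=np.atleast_2d(P); c,s=np.cos(p[2]),np.sin(p[2])
    return np.c_[p[0]+c*P[:,0]-s*P[:,1],p[1]+s*P[:,0]+c*P[:,1],P[:,2]]
E
cat > fit.py <<'E'
from h import *
ct=[(-8,-79,42,386,239),(-75,-79,42,423,243),(-8,-38,42,385,263.6),(-75,-38,42,422,266.4),(-8,38,42,382.4,311),(-75,38,42,420,313),(-8,79,42,379.6,336),(-75,79,42,418,338),(169,-79,41,283.4,228),(169,79,41,275,330.6),(-200,-42,41,490.6,272.4),(-200,42,41,488.6,318.4)]
cs=[(169,79,41,144.5,192.5),(169,-79,41,244.5,192.5),(-8,79,42,123.8,295),(-8,38,42,153.3,295.5),(-8,-38,42,210.3,295),(-8,-79,42,241.3,295)]
def res(p,f=1):
    out=[]
    for n,l in(("top",ct),("side",cs)):
        P=[ch(*r[:3]) for r in l]; out.append(proj(tow(P,p),n)-np.array(l)[:,3:])
    return np.vstack(out).ravel()
r=least_squares(res,[.45,-.1,1.57],loss="soft_l1"); print("chute",r.x); print(res(r.x).reshape(-1,2).round(1).tolist())
tr=[("top",[(105,75,35,84.5,217.7),(105,-75,35,164.5,212),(-105,75,35,89.5,330.5),(-105,-75,35,171,322.5)])]
def rt(p):
    l=tr[0][1]; P=np.array([q[:3] for q in l])/1000
    l2=[(105,75,35,250.3,131.6),(105,-75,35,259.5,170),(-105,75,35,161,140.4),(-105,-75,35,162.5,181)]
    return np.vstack([proj(tow(P,p),"top")-np.array(l)[:,3:],proj(tow(P,p),"side")-np.array(l2)[:,3:]]).ravel()
t=least_squares(rt,[.45,.25,0.]); print("tray",t.x); print(rt(t.x).reshape(-1,2).round(1).tolist())
# carton top edges in chute frame
p=r.x
def inch(uv,h):
    f=lambda q: (proj(tow(ch(q[0],q[1],h),p),"top")[0]-uv)
    return least_squares(f,[0,0]).x
for uv in [(381.6,250),(379,300),(403.4,265.6),(401,302)]: print(uv,inch(np.array(uv),32).round(1))
print("spare",[ray_z(uv,.032,"top").round(3) for uv in((290,120),(348,131),(346,153),(287,142))])
np.savez("poses.npz",chute=r.x,tray=t.x)
E
python3 fit.py
```

```text
chute [ 0.50253581 -0.08410604  1.50393549]
[[0.8, -1.0], [0.6, -0.9], [0.2, -0.6], [0.2, 0.2], [-0.3, -0.8], [-0.3, -0.3], [0.8, 0.1], [0.3, -0.0], [-2.7, -1.7], [-4.0, -0.1], [-3.8, -2.0], [-3.7, 0.9], [-0.8, -3.0], [0.2, -3.3], [-1.7, 1.6], [-0.5, 1.1], [-0.7, 1.4], [-1.1, 1.3]]
tray [0.51398165 0.35549068 0.11398181]
[[-0.6, -1.4], [0.3, -2.4], [-1.1, 0.8], [0.6, 1.0], [0.5, -0.7], [1.8, 0.2], [-1.5, 0.0], [-2.7, 1.0]]
(381.6, 250) [ -3.5 -58.9]
(379, 300) [-4.7 23.2]
(403.4, 265.6) [-44.5 -36.6]
(401, 302) [-44.2  23.8]
spare [array([0.81 , 0.062, 0.032]), array([ 0.792, -0.052,  0.032]), array([ 0.748, -0.048,  0.032]), array([0.766, 0.066, 0.032])]
```

The wall-rim residuals of about 4 px, all pointing downhill, fit walls that stand normal to the sloping floor. I'll refit with that, then work out the approach. The tool axis will be normal to the chute floor and the jaws will open along the chute.

```bash
sed -i 's/h\*np.sin(a)\*0/(h*np.sin(a) if h==41 else 0)/' h.py; python3 fit.py
cat >> h.py <<'E'
D=None
def chR(yaw,tilt=a,flip=-1):
    # tool z = -floor normal, tool y = flip*upslope
    cx=np.array([np.cos(yaw),np.sin(yaw),0]); Z=np.array([0,0,1.])
    n=np.cos(tilt)*Z-np.sin(tilt)*cx; u=np.cos(tilt)*cx+np.sin(tilt)*Z
    y=flip*u; z=-n; x=np.cross(y,z); return np.c_[x,y,z]
def go(P,Rt):
    s=env.state(); R0=R.from_quat(s["orientation"]).as_matrix()
    d=R0.T@(np.asarray(P)-s["eef_pos"])*100; rv=R.from_matrix(R0.T@Rt).as_rotvec(degrees=True)
    return d.round(2),rv.round(1)
def chpt(x,y,h): # true chute pt: floor point x, plus h (mm) along normal
    p=np.load("poses.npz")["chute"]
    return tow(np.array([x-h*np.sin(a),y,90+.2126*x+h*np.cos(a)])/1000,p)[0]
E
python3 - <<'E'
from h import *
y=np.load("poses.npz")["chute"][2]
for x,h in((-20,90),(-20,24)): P=chpt(x,0,h); print(P,go(P,chR(y)))
E
```

```text
chute [ 0.50265754 -0.08266391  1.50250109]
[[-0.0, -1.0], [-0.2, -0.9], [-0.7, -0.7], [-0.6, 0.1], [-1.2, -0.9], [-1.2, -0.4], [-0.2, -0.0], [-0.7, -0.0], [2.0, -1.4], [0.6, 0.1], [0.2, -1.4], [0.3, 1.4], [-1.5, -0.1], [0.2, -0.3], [-1.4, 0.7], [-0.3, 0.1], [-0.6, 0.6], [-1.0, 0.5]]
tray [0.51398165 0.35549068 0.11398181]
[[-0.6, -1.4], [0.3, -2.4], [-1.1, 0.8], [0.6, 1.0], [0.5, -0.7], [1.8, 0.2], [-1.5, 0.0], [-2.7, 1.0]]
(381.6, 250) [ -4.9 -58.9]
(379, 300) [-6.3 23.2]
(403.4, 265.6) [-46.1 -36.7]
(401, 302) [-45.8  23.8]
spare [array([0.81 , 0.062, 0.032]), array([ 0.792, -0.052,  0.032]), array([ 0.748, -0.048,  0.032]), array([0.766, 0.066, 0.032])]
[ 0.50001575 -0.12128571  0.17378128] (array([ 44.37, -26.43,   7.64]), array([11.8,  2.2, 20.6]))
[ 0.50095218 -0.10759553  0.10922354] (array([ 44.85, -27.71,  14.1 ]), array([11.8,  2.2, 20.6]))
```

```bash
python3 -m pendant '[[6,-3.6,0,2,0,3,-1],[11,-6.6,0.5,4,0.5,6,-1],[17,-10,1,6,1,9,-1],[22,-13,2,8,1.5,12,-1],[28,-16.5,3,10,2,16,-1],[33,-19.8,4,11.8,2.2,20.6,-1],[39,-23,5,11.8,2.2,20.6,-1],[44,-26.3,5.6,11.8,2.2,20.6,-1]]' 30; python3 - <<'E'
from h import *
y=np.load("poses.npz")["chute"][2]
for x,h in((-20,90),(-20,24)): P=chpt(x,0,h); print(P,go(P,chR(y)))
E
```

```text
clock: 1.15
eef_pos: [0.4873, -0.1346, 0.1956]
orientation: [0.994, -0.034, 0.004, -0.104]
contact_force: [0.1, -0.7, 0.4]
opening: 0.999
[ 0.50001575 -0.12128571  0.17378128] (array([ 1.17, -0.93,  2.43]), array([ 0.1, -0. ,  0. ]))
[ 0.50095218 -0.10759553  0.10922354] (array([ 1.17, -0.94,  9.03]), array([ 0.1, -0. ,  0. ]))
```

```bash
python3 -m pendant '[[0,0,0,0,0,0,-0.4],[0.5,-0.4,0.5,0,0,0,-0.4],[0.8,-0.6,1,0,0,0,-0.4],[0.8,-0.6,1.5,0,0,0,-0.4],[0.8,-0.6,1.5,0,0,0,-0.4],[0.8,-0.6,1.5,0,0,0,-0.4],[0.8,-0.6,1.5,0,0,0,-0.4],[0.8,-0.6,1.5,0,0,0,-0.4]]'; python3 - <<'E'
from h import *
y=np.load("poses.npz")["chute"][2]
for x,h in((-20,90),(-20,24)): P=chpt(x,0,h); print(P,go(P,chR(y)))
for n in("wrist","top"):
    cv2.imwrite(f"pics/{n}1.png",viewer.get_image(n)[:,:,::-1])
E
```

```text
clock: 2.15
eef_pos: [0.4948, -0.1279, 0.1828]
orientation: [0.994, -0.034, 0.004, -0.104]
contact_force: [-0.1, -0.1, -0.4]
opening: 0.704
[ 0.50001575 -0.12128571  0.17378128] (array([ 0.47, -0.49,  1.03]), array([ 0.1, -0.1,  0. ]))
[ 0.50095218 -0.10759553  0.10922354] (array([ 0.47, -0.5 ,  7.63]), array([ 0.1, -0.1,  0. ]))
```

View pics/wrist1.png

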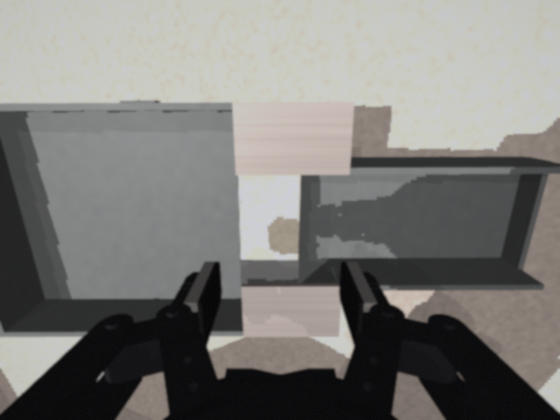

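View pics/top1.png

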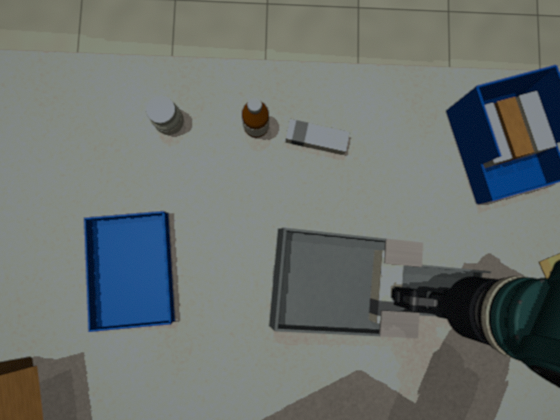

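The wrist view shows the carton in the slot at columns 239–300, with the lips meeting the slot at rows 175 and 285. The jaws are roughly astride it. Next I'll check the fit by projecting the lip corners into the wrist image.

```bash
python3 - <<'E'
from h import *
c=viewer.calibration("wrist"); p=np.load("poses.npz")["chute"]
pr=lambda P: cv2.projectPoints(np.atleast_2d(P).astype(float),c["rvec"],c["tvec"],c["K"],None)[0][:,0].round(1).tolist()
print(pr([tow(ch(x,y,42),p)[0] for x in(-8,-75) for y in(-79,-38,38,79)]))
# carton: top edges at x (seen) h=32
print(pr([tow(ch(x,0,32),p)[0] for x in(-5.5,-46)]))
# carton at -22.5
print(pr([chpt(-19+s,0,32) for s in(20,-20)]))
s=env.state(); Rm=R.from_quat(s["orientation"]).as_matrix()
print(pr([s["eef_pos"]+Rm@np.array([0,e,z]) for e in(-.03,.03) for z in(0,.019)]))
E
```

```text
[[233.8, 100.8], [237.0, 174.1], [241.9, 285.9], [244.2, 336.3], [357.6, 100.8], [352.2, 174.0], [344.0, 285.8], [340.3, 336.2]]
[[240.8, 227.6], [303.2, 227.6]]
[[241.1, 227.6], [302.7, 227.6]]
[[215.8, 291.2], [223.1, 270.7], [346.6, 291.1], [339.1, 270.6]]
```

The model agrees with the picture to about 2 px. Now I'll lower the jaws astride the carton, through the slot.

```bash
python3 -m pendant '[[0.5,-0.5,0.5,0,0,0,-0.4],[0.5,-0.5,1,0,0,0,-0.4],[0.5,-0.5,2.5,0,0,0,-0.4],[0.5,-0.5,4,0,0,0,-0.4],[0.5,-0.5,5.5,0,0,0,-0.4],[0.5,-0.5,6.5,0,0,0,-0.4],[0.5,-0.5,7.2,0,0,0,-0.4],[0.5,-0.5,7.2,0,0,0,-0.4]]'; python3 - <<'E'
from h import *
y=np.load("poses.npz")["chute"][2]
for x,h in((-20,24),): P=chpt(x,0,h); print(P,go(P,chR(y)))
for n in("wrist","side"):
    cv2.imwrite(f"pics/{n}2.png",viewer.get_image(n)[:,:,::-1])
E
```

```text
clock: 3.25
eef_pos: [0.5011, -0.1083, 0.1131]
orientation: [0.994, -0.034, 0.004, -0.104]
contact_force: [-0.4, -0.8, 0.7]
opening: 0.699
[ 0.50095218 -0.10759553  0.10922354] (array([-0.02,  0.01,  0.39]), array([ 0.1, -0. ,  0. ]))
```

View pics/wrist2.png

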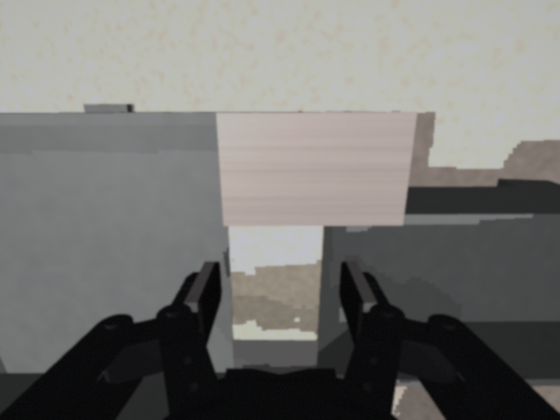

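View pics/side2.png

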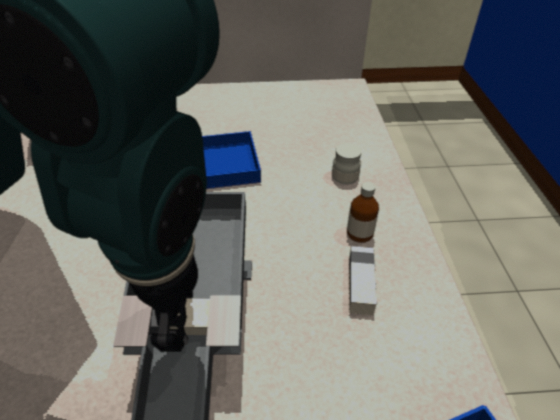

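The fingers straddle the carton. It spans columns 230–322, with the finger pads at 218 and 342. I'll go 5 mm lower and start pushing uphill (−y of the tool) with the downhill finger.

```bash
python3 -m pendant '[[0,0,0.2,0,0,0,-0.4],[0,0,0.5,0,0,0,-0.4],[0,-0.4,0.5,0,0,0,-0.4],[0,-1,0.5,0,0,0,-0.4],[0,-1.5,0.5,0,0,0,-0.4],[0,-2,0.5,0,0,0,-0.4],[0,-2.5,0.5,0,0,0,-0.4],[0,-3,0.5,0,0,0,-0.4]]'; python3 - <<'E'
from h import *
y=np.load("poses.npz")["chute"][2]
for x,h in((-20,24),): P=chpt(x,0,h); print(P,go(P,chR(y)))
for n in("wrist",):
    cv2.imwrite(f"pics/{n}3.png",viewer.get_image(n)[:,:,::-1])
E
```

```text
clock: 4.35
eef_pos: [0.5033, -0.0779, 0.1147]
orientation: [0.994, -0.034, 0.004, -0.104]
contact_force: [-0.2, -0.2, 0.9]
opening: 0.698
[ 0.50095218 -0.10759553  0.10922354] (array([-0.03,  3.03, -0.08]), array([ 0.1, -0.1,  0. ]))
```

View pics/wrist3.png

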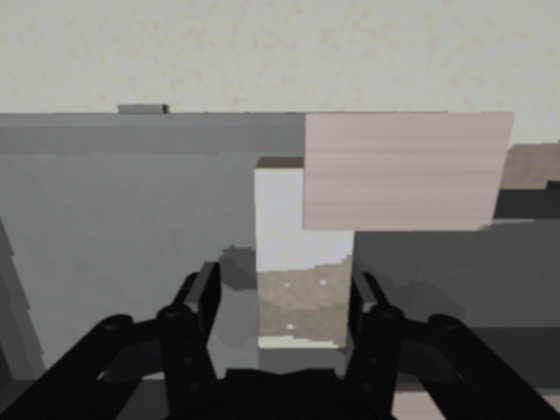

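The downhill finger now touches the carton, whose left edge has moved to column 256. It stays straight and is sliding out from under the lips. I'll keep pushing 7 cm.

```bash
python3 -m pendant '[[0,-0.8,0,0,0,0,-0.4],[0,-1.7,0,0,0,0,-0.4],[0,-2.6,0,0,0,0,-0.4],[0,-3.5,0,0,0,0,-0.4],[0,-4.4,0,0,0,0,-0.4],[0,-5.3,0,0,0,0,-0.4],[0,-6.2,0,0,0,0,-0.4],[0,-7,0,0,0,0,-0.4]]'; python3 - <<'E'
from h import *
y=np.load("poses.npz")["chute"][2]
for x,h in((-20,24),): P=chpt(x,0,h); print(P,go(P,chR(y)))
for n in("wrist",):
    cv2.imwrite(f"pics/{n}4.png",viewer.get_image(n)[:,:,::-1])
E
```

```text
clock: 5.4
eef_pos: [0.5079, -0.0092, 0.1292]
orientation: [0.994, -0.034, 0.004, -0.104]
contact_force: [0.1, -2.5, 0.7]
opening: 0.7
[ 0.50095218 -0.10759553  0.10922354] (array([-0.02, 10.06, -0.09]), array([ 0.1, -0. ,  0. ]))
```

View pics/wrist4.png

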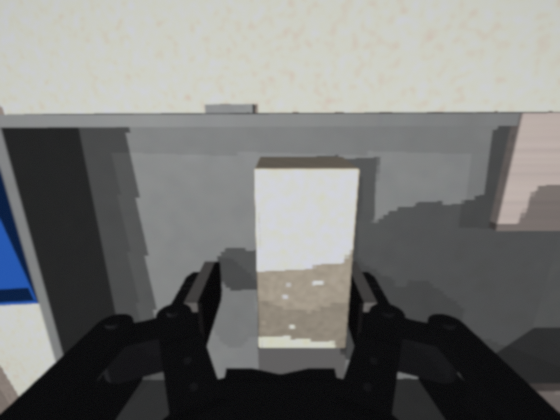

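The carton lies straight in the open hopper, at about chute x = +65 mm. I'll centre the jaws (+1 cm in y), pause, then close.

```bash
python3 -m pendant '[[0,0.3,0,0,0,0,-0.4],[0,0.7,0,0,0,0,-0.4],[0,0.95,0,0,0,0,-0.4],[0,0.95,0,0,0,0,-0.4],[0,0.95,0,0,0,0,0.3],[0,0.95,0,0,0,0,1],[0,0.95,0,0,0,0,1],[0,0.95,0,0,0,0,1]]' 35; python3 - <<'E'
from h import *
y=np.load("poses.npz")["chute"][2]
for x,h in((-20,24),): P=chpt(x,0,h); print(P,go(P,chR(y)))
for n in("wrist",):
    cv2.imwrite(f"pics/{n}5.png",viewer.get_image(n)[:,:,::-1])
E
```

```text
clock: 6.45
eef_pos: [0.5073, -0.0191, 0.1272]
orientation: [0.994, -0.034, 0.004, -0.104]
contact_force: [-0.8, -1.8, 4.5]
opening: 0.458
[ 0.50095218 -0.10759553  0.10922354] (array([-0.03,  9.05, -0.07]), array([ 0.1, -0.1,  0. ]))
```

View pics/wrist5.png

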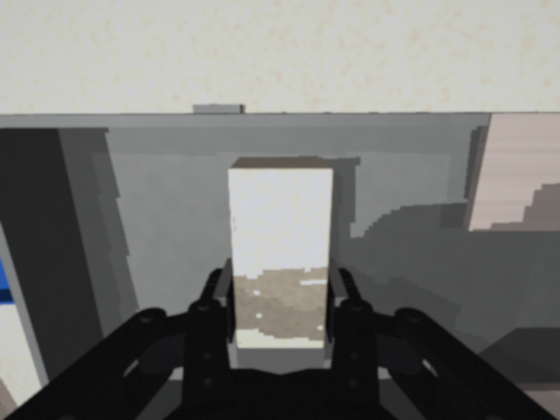

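The carton is gripped with 39 mm between the pads, which fits its 40 mm width. Now I'll lift it along the tool axis.

```bash
python3 -m pendant '[[0,0,-0.5,0,0,0,1],[0,0,-1.5,0,0,0,1],[0,0,-3,0,0,0,1],[0,0,-5,0,0,0,1],[0,0,-7,0,0,0,1],[0,0,-9,0,0,0,1],[0,0,-11,0,0,0,1],[0,0,-13,0,0,0,1]]'; python3 - <<'E'
from h import *
t=np.load("poses.npz")["tray"]; print(t)
Rt=chR(t[2]+np.pi/2,0)
for z in(.22,.033): print(go([t[0],t[1],z],Rt))
for n in("wrist",):
    cv2.imwrite(f"pics/{n}6.png",viewer.get_image(n)[:,:,::-1])
E
```

```text
clock: 7.5
eef_pos: [0.5052, -0.0461, 0.2555]
orientation: [0.994, -0.034, 0.004, -0.104]
contact_force: [0.5, 0.5, -0.2]
opening: 0.46
[0.51398165 0.35549068 0.11398181]
(array([ -1.87, -38.52,  11.77]), array([-11.9,  -1.2, -10.4]))
(array([ -1.89, -34.65,  30.07]), array([-11.9,  -1.2, -10.4]))
```

View pics/wrist6.png

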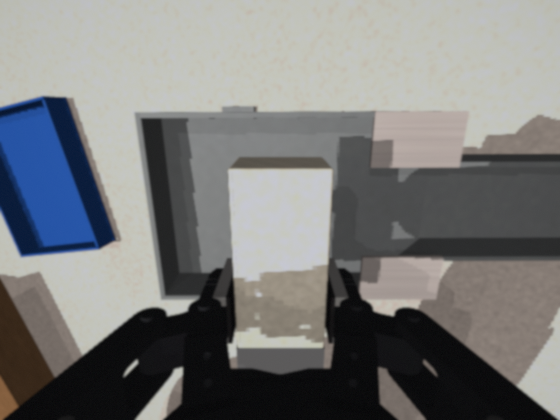

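```bash
python3 -m pendant '[[-0.1,-2,0.6,-1,0,-1,1],[-0.3,-6,1.8,-2,0,-2,1],[-0.5,-11,3.4,-4,-0.4,-3.5,1],[-0.8,-17,5.2,-6,-0.6,-5.2,1],[-1.1,-23,7,-8,-0.8,-7,1],[-1.4,-29,8.9,-10,-1,-9,1],[-1.7,-34,10.4,-11.9,-1.2,-10.4,1],[-1.9,-38.5,11.8,-11.9,-1.2,-10.4,1]]'; python3 - <<'E'
from h import *
t=np.load("poses.npz")["tray"]
Rt=chR(t[2]+np.pi/2,0)
for z in(.22,.033): print(go([t[0],t[1],z],Rt))
E
```

```text
clock: 8.55
eef_pos: [0.5318, 0.2018, 0.2232]
orientation: [0.995, 0.1, -0.004, -0.02]
contact_force: [0.0, -0.0, -1.2]
opening: 0.463
(array([  1.33, -15.39,   0.94]), array([-2.3,  0.3,  5. ]))
(array([  1.38, -14.63,  19.63]), array([-2.3,  0.3,  5. ]))
```

```bash
python3 -m pendant '[[0.2,-3,0.2,-0.5,0,1,1],[0.5,-6,0.4,-1,0,2,1],[0.8,-9,0.6,-1.5,0,3,1],[1,-12,0.8,-2,0.3,4,1],[1.3,-14.5,0.9,-2.3,0.3,5,1],[1.3,-14.5,0.9,-2.3,0.3,5,1],[1.3,-14.5,0.9,-2.3,0.3,5,1],[1.3,-14.5,0.9,-2.3,0.3,5,1]]'; python3 - <<'E'
from h import *
t=np.load("poses.npz")["tray"]
Rt=chR(t[2]+np.pi/2,0)
print(env.state()["joint_positions"])
for z in(.22,.033): print(go([t[0],t[1],z],Rt))
for n in("wrist","top"):
    cv2.imwrite(f"pics/{n}7.png",viewer.get_image(n)[:,:,::-1])
E
```

```text
clock: 9.55
eef_pos: [0.5441, 0.2137, 0.2204]
orientation: [0.994, 0.107, -0.003, -0.024]
contact_force: [0.5, 1.0, -0.2]
opening: 0.464
[0.21288771 0.37341614 0.03428733 1.23343475 0.04774105 3.14060973]
(array([  0.07, -14.48,   0.73]), array([-2.7,  0.2,  5.7]))
(array([  0.1 , -13.58,  19.41]), array([-2.7,  0.2,  5.7]))
```

View pics/wrist7.png

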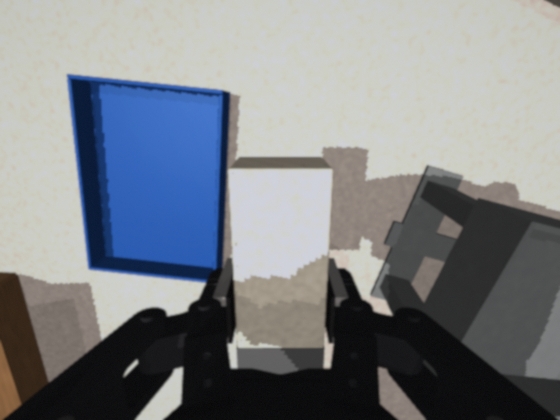

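View pics/top7.png

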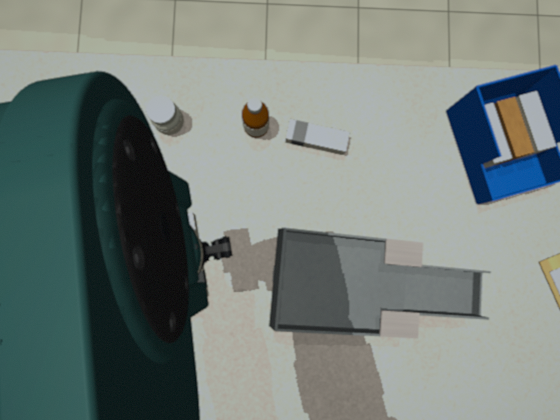

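Joint 6 reached its 3.14 range limit, which is why the arm stopped short with the carton still held. I'll take the equivalent grasp by turning back about tool z by roughly a half turn, moving towards the tray at the same time.

```bash
python3 -m pendant '[[0,-0.5,0,0,0,-10,1],[0,-1.5,0,0,0,-20,1],[0,-2.5,0,0,0,-30,1],[0,-3.5,0,0,0,-40,1],[0,-4.5,0,0,0,-50,1],[0,-5.5,0,0,0,-60,1],[0,-6.5,0,0,0,-70,1],[0,-7,0,0,0,-80,1]]'; python3 - <<'E'
from h import *
t=np.load("poses.npz")["tray"]
Rt=chR(t[2]+np.pi/2,0,1)
print(env.state()["joint_positions"])
for z in(.22,): print(go([t[0],t[1],z],Rt))
E
```

```text
clock: 10.65
eef_pos: [0.529, 0.2828, 0.2237]
orientation: [0.69, 0.723, 0.013, -0.02]
contact_force: [-0.2, -0.7, -0.9]
opening: 0.459
[0.33368361 0.39495566 0.07771871 1.24961232 0.04776006 1.85860561]
(array([ 7.31, -1.16,  0.72]), array([  1.8,  -2.5, -93.9]))
```

```bash
python3 -m pendant '[[1,-0.1,0.1,0.2,-0.3,-10.5,1],[2,-0.3,0.2,0.4,-0.6,-21,1],[3,-0.5,0.3,0.6,-0.8,-31,1],[4,-0.7,0.4,0.8,-1.1,-42,1],[5,-0.9,0.5,1,-1.4,-52,1],[6,-1,0.6,1.2,-1.7,-63,1],[7,-1.1,0.7,1.4,-2,-73,1],[7.2,-1.1,0.7,1.6,-2.2,-84,1]]'; python3 - <<'E'
from h import *
t=np.load("poses.npz")["tray"]
Rt=chR(t[2]+np.pi/2,0,1)
print(env.state()["joint_positions"])
for z in(.22,): print(go([t[0],t[1],z],Rt))
E
```

```text
clock: 11.65
eef_pos: [0.515, 0.3546, 0.22]
orientation: [0.031, 1.0, 0.002, -0.003]
contact_force: [-0.3, 0.4, -1.4]
opening: 0.464
[0.4703598  0.44937415 0.15823257 1.28329357 0.00570252 0.53277053]
(array([0.11, 0.08, 0.  ]), array([  0.2,  -0.3, -10.1]))
```

```bash
python3 -m pendant '[[0.1,0.1,0,0.1,-0.1,-5,1],[0.1,0.1,0,0.2,-0.3,-10.1,1],[0.1,0.1,2,0.2,-0.3,-10.1,1],[0.1,0.1,4.5,0.2,-0.3,-10.1,1],[0.1,0.1,7,0.2,-0.3,-10.1,1],[0.1,0.1,9,0.2,-0.3,-10.1,1],[0.1,0.1,10,0.2,-0.3,-10.1,1],[0.1,0.1,10,0.2,-0.3,-10.1,1]]'; python3 - <<'E'
from h import *
t=np.load("poses.npz")["tray"]
Rt=chR(t[2]+np.pi/2,0,1)
for z in(.033,): print(go([t[0],t[1],z],Rt))
for n in("wrist","side"):
    cv2.imwrite(f"pics/{n}8.png",viewer.get_image(n)[:,:,::-1])
E
```

```text
clock: 12.65
eef_pos: [0.5136, 0.3554, 0.1199]
orientation: [-0.054, 0.999, -0.0, -0.001]
contact_force: [0.3, 0.1, -0.2]
opening: 0.46
(array([-0.05,  0.01,  8.69]), array([-0. , -0.1, -0.4]))
```

View pics/wrist8.png

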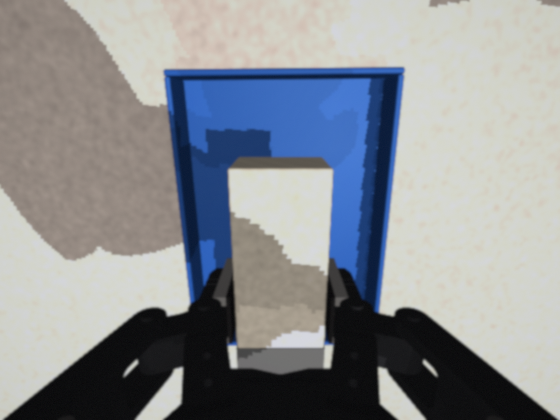

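View pics/side8.png

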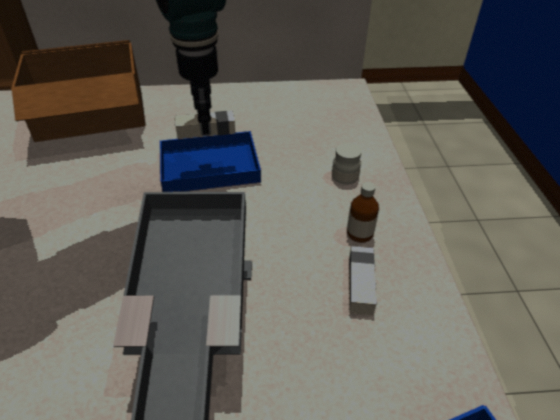

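The carton is squarely over the tray. I'll lower it to about 12 mm above contact, then go in small steps.

```bash
python3 -m pendant '[[0,0,1,0,0,0,1],[0,0,2.5,0,0,0,1],[0,0,4,0,0,0,1],[0,0,5.5,0,0,0,1],[0,0,7,0,0,0,1],[0,0,8,0,0,0,1],[0,0,8.4,0,0,0,1],[0,0,8.6,0,0,0,1]]'; python3 -m pendant '[[0,0,0.05,0,0,0,1],[0,0,0.1,0,0,0,1],[0,0,0.15,0,0,0,1],[0,0,0.2,0,0,0,1],[0,0,0.25,0,0,0,1],[0,0,0.3,0,0,0,1],[0,0,0.3,0,0,0,1],[0,0,0.3,0,0,0,1]]'; python3 - <<'E'
from h import *
for n in("wrist","side"):
    cv2.imwrite(f"pics/{n}9.png",viewer.get_image(n)[:,:,::-1])
s=cv2.imread("pics/side9.png")[100:200,140:280]; cv2.imwrite("pics/s9.png",cv2.resize(s,None,fx=5,fy=5,interpolation=2))
E
```

```text
clock: 13.75
eef_pos: [0.5139, 0.3555, 0.0342]
orientation: [-0.053, 0.999, 0.0, -0.0]
contact_force: [-0.7, -0.0, -0.7]
opening: 0.465
clock: 14.75
eef_pos: [0.5138, 0.3554, 0.0312]
orientation: [-0.053, 0.999, 0.0, -0.0]
contact_force: [0.1, -0.2, -0.3]
opening: 0.458
```

View pics/s9.png

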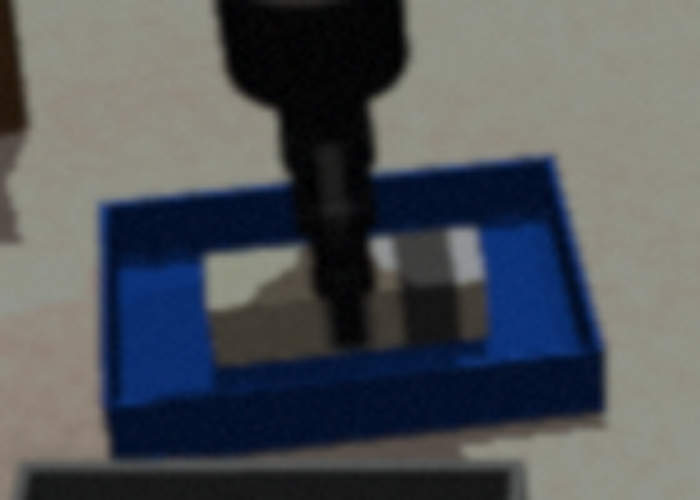

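View pics/wrist9.png

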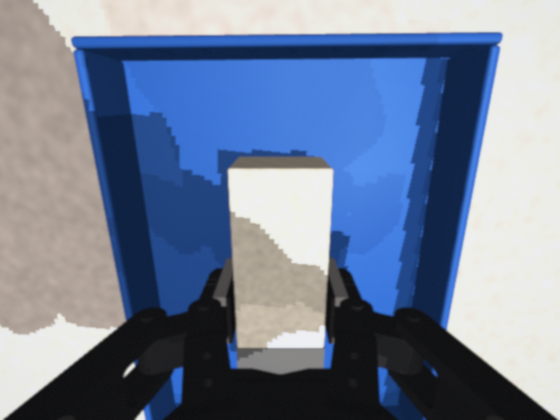

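The carton is inside the tray, level, and not yet touching. I'll keep going down slowly.

```bash
python3 -m pendant '[[0,0,0.05,0,0,0,1],[0,0,0.1,0,0,0,1],[0,0,0.15,0,0,0,1],[0,0,0.2,0,0,0,1],[0,0,0.25,0,0,0,1],[0,0,0.3,0,0,0,1],[0,0,0.3,0,0,0,1],[0,0,0.3,0,0,0,1]]'
```

```text
clock: 15.85
eef_pos: [0.5137, 0.3554, 0.0282]
orientation: [-0.054, 0.999, 0.0, -0.0]
contact_force: [-1.0, 0.7, -1.6]
opening: 0.463
```

```bash
python3 -m pendant '[[0,0,0.05,0,0,0,1],[0,0,0.05,0,0,0,1],[0,0,0.1,0,0,0,1],[0,0,0.1,0,0,0,1],[0,0,0.15,0,0,0,1],[0,0,0.15,0,0,0,1],[0,0,0.2,0,0,0,1],[0,0,0.2,0,0,0,1]]'
```

```text
clock: 16.85
eef_pos: [0.5137, 0.3554, 0.0274]
orientation: [-0.053, 0.999, 0.0, 0.0]
contact_force: [-5.2, -3.3, 20.3]
opening: 0.468
```

There is firm contact at z = 0.0274, as predicted. I'll ease off 1 mm, open, and rise.

```bash
python3 -m pendant '[[0,0,-0.1,0,0,0,1],[0,0,-0.1,0,0,0,1],[0,0,-0.1,0,0,0,-0.5],[0,0,-0.1,0,0,0,-0.5],[0,0,-0.1,0,0,0,-0.5],[0,0,-0.1,0,0,0,-0.5],[0,0,-0.1,0,0,0,-0.5],[0,0,-0.1,0,0,0,-0.5]]'; python3 -m pendant '[[0,0,-0.5,0,0,0,-0.5],[0,0,-1.5,0,0,0,-0.5],[0,0,-3,0,0,0,-0.5],[0,0,-5,0,0,0,-0.5],[0,0,-8,0,0,0,-0.5],[0,0,-11,0,0,0,-0.5],[0,0,-14,0,0,0,-0.5],[0,0,-15,0,0,0,-0.5]]'; python3 - <<'E'
from h import *
print(env.state()["contact_force"],env.state()["dq"])
for n in("wrist","side"):
    cv2.imwrite(f"pics/{n}10.png",viewer.get_image(n)[:,:,::-1])
E
```

```text
clock: 17.85
eef_pos: [0.5137, 0.3554, 0.0271]
orientation: [-0.054, 0.999, 0.0, -0.0]
contact_force: [0.7, 0.3, 0.2]
opening: 0.748
clock: 18.85
eef_pos: [0.5144, 0.3557, 0.1797]
orientation: [-0.054, 0.999, 0.001, 0.001]
contact_force: [-0.1, -0.2, -0.7]
opening: 0.751
[-0.12411143 -0.20785454 -0.68147555] [-1.21102850e-03 -1.34653838e-02  1.15194140e-01  1.62525338e-01
 -1.55213437e-05  3.83066655e-04]
```

View pics/wrist10.png

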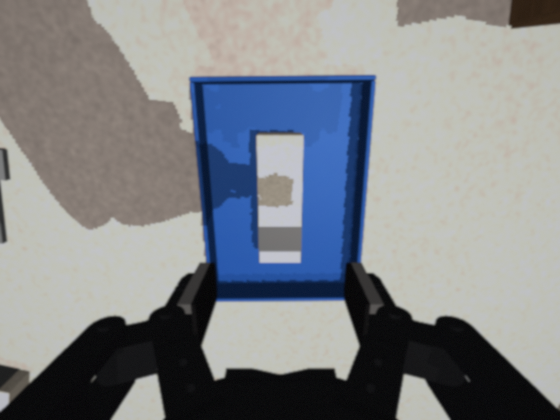

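View pics/side10.png

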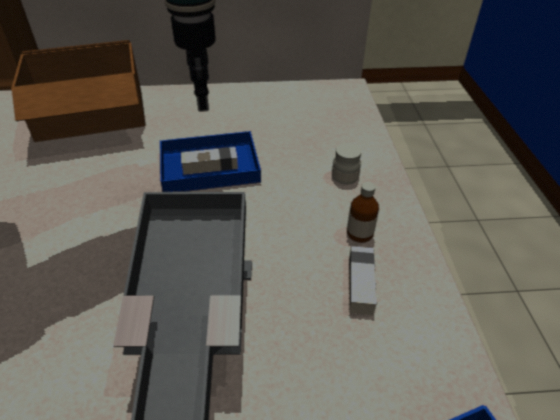

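The carton lies flat in the tray, released and centred (wrist view, columns 257–303, rows 133–263). The spare is unmoved at (362, 280) in the side view. The gripper is clear, so I'm handing in.

```bash
python3 -m pendant '[[0,0,0,0,0,0,-0.5],[0,0,0,0,0,0,-0.5],[0,0,0,0,0,0,-0.5],[0,0,0,0,0,0,-0.5],[0,0,0,0,0,0,-0.5],[0,0,0,0,0,0,-0.5],[0,0,0,0,0,0,-0.5],[0,0,0,0,0,0,-0.5]]'; python3 -c "
from bench import env
print(env.finish_job())"
```

```text
clock: 19.95
eef_pos: [0.5138, 0.3554, 0.1772]
orientation: [-0.053, 0.999, 0.0, -0.0]
contact_force: [-0.1, -1.2, -0.9]
opening: 0.749
the job is handed in; nothing more can be done
None
```

The jammed carton is out of the chute and lies flat and released in the shallow tray. I handed the job in at 20 s of the 56 s allowed; no verdict is reported back.

- **Push:** I pushed the carton straight up the chute with the downhill finger to about chute x = +65 mm, clear of the lips. It rested there on the floor before I gripped it and lifted it out.
- **Placing:** I lowered it until it touched the tray floor, at about 20 N and the height I expected. Then I eased off and opened the gripper.
- **Last checks:** The final pictures show the carton centred and flat in the tray, the spare carton apparently unmoved, and the gripper about 15 cm above with no contact force beyond noise. I judged the spare by eye and did not measure it again.
- **What went wrong:** On the way to the tray, joint 6 reached the end of its range (3.14 rad) and the arm stopped short, still holding the carton. I turned the gripper back about half a turn, so the carton lies the other way round end for end, still the right way up.
- **What disagreed:** My first fit of the chute was off by about 4 px at the wall rims. I refitted with the walls normal to the floor, and the wrist camera then agreed to a few pixels. The tray fit kept errors of up to 2.7 px, which did not matter for this placing.

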